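Loosen the core clamp's knurled nut two turns and push the carriage home

TASK

Free the drill-core carriage in its clamp: with a fingertip, roll the big knurled nut round by its rim two full turns counter-clockwise seen from above (up to a quarter turn over does no harm), which raises the toothed strap out of the carriage. Only then push the carriage by its upright end plate along the channel until it is fully home against the end stop. Grip and lift nothing, leave the nut loosened, and leave the cobble, jar and hand lens where they are.

Things in the scene. Friction and masses are not known exactly. Their poses are not given: they have to be found in the camera images.
- clamp_base: Fixed grey base plate, 136 x 235 x 10 mm; frame: origin at worktop height, x away from the robot at yaw 0, y left, z up; plate x -72..64, y -130..105 mm. A 51 mm wide channel runs along y, centred on x -30, floor 10 mm up, between rails 20 mm high; low lip (18 mm high) across its -y end at y -116..-108. A pillar with a 12 mm stud, top 96 mm up, stands at x 30, y 0.
- end_stop (a point): Middle of the top edge of the end stop at the +y end of the channel, 36 mm above the worktop, on the face that meets the carriage (y = 90.5 mm of clamp_base).
- nut_top (a point): On the nut's axis, level with its top face (the stud sticks out above): 74 mm up when tight, +6 mm a turn. Black nut 24 mm thick, knurled rim of 38 mm radius with six upright ribs 10 mm thick, 60 degrees apart, out to 45 mm radius. A fingertip at the rim between two ribs takes the nut round as it circles the axis. Within 80 mm of the axis all else is below 62 mm.
- clamp_nut (a joint): Angle of the nut, rad, growing counter-clockwise from above (loosening). Starts at -0.3 to 0.3; at 0 the raised steel bar on its top points to -x of clamp_base. Stays where left; turning takes 0.08 N m (2 N at the rim).
- strap_tooth (a point): Underside of the tooth of the steel strap below the nut. The strap rises with the nut, 6 mm a turn; tight, the tooth sits 8 mm deep in a notch of the carriage and blocks it; it is clear after about 1.4 turns.
- carriage: Loose aluminium carriage, 0.3 to 0.6 kg, in the channel, with a 28 mm thick round drill core on it. Frame parallel to clamp_base, origin on the channel's centre line at its underside. Sled 48 mm wide, y -105..50 mm. End plate at its -y end: 48 mm wide, 12 mm thick, 48 mm high. Starts at y = 0 of clamp_base (2 mm play) and slides 40 mm in +y to the stop; takes 2 to 6 N.
- push_plate (a point): Middle of the top edge of the outer (-y) face of the carriage's end plate, 58 mm above the worktop at the start; push here, or up to 30 mm lower, towards +y of clamp_base.
- microscope: Obstacle: white stereo microscope fixed to the right of the clamp, 246 (x) x 133 (y) x 297 mm high; origin at worktop height. Keep the arm clear of it on the way.
- granite_cobble: Bystander: speckled grey cobble, 88 x 81 x 44 mm, left of the clamp; origin under its centre.
- mineral_jar_a: Bystander: jar with black lid, 51 mm across, 75 mm high, behind the clamp; origin under its centre.
- folding_lens: Bystander: folding hand lens, 42 x 38 x 14 mm, in front of the clamp; origin under its centre.

How it is judged:
By the outcome, as a careful person would: the job done as asked, in the order asked, and still so for the second after the job is handed in, with the robot touching nothing.
It also fails if it takes over 64 s, if anything falls off the work surface, if the arm or the gripper's body presses on something with over 40 N, if the wrist force passes 120 N, or if a joint passes its speed limit or range.

ROBOT

A 7-joint arm with a two-finger parallel gripper is mounted at the origin on a cart in front of the work surface, level with it; the furniture and walls round the work are solid. World frame = base frame: x ahead of the robot, y to its left, z up, the work surface at z = 0. Lengths are in m, angles in rad, forces in N, time in s.
With the tool pointing down it reaches from about 0.4 to 0.85 m from the base axis. Payload 10.4 kg.
Tool frame: the origin (TCP) lies midway between the tips of the shut fingers; the grasp point (between the pads) lies 19 mm behind it; z points along the fingers, y is the line along which they close (so a half turn about z gives the same grasp; the last joint's range is limited). The gripper opens to 87 mm and grips with 3 to 60 N. Pads are 19 mm wide; open, the fingers measure 117 mm over their backs; the gripper's body (75 mm by 190 mm) begins 51 mm behind the grasp point.
Start: joints at [-1.202, 0.332, -0.065, 1.46, 0.022, 1.35, -0.088], TCP at [0.239, 0.578, 0.223] pointing down, gripper open.
Joint ranges: [-2.6, 2.6], [-0.5, 2.12], [-1.47, 1.34], [0.16, 2.42], [-1.27, 4.41], [0.06, 2.06], [-2.6, 2.6]. Speed limits (rad/s): [2.22, 2.22, 2.79, 2.79, 3.14, 3.14, 3.14].

INTERFACE

Orientations are given as a unit quaternion [x, y, z, w].
In Python, from bench import r gives the robot as it stands.
- The arm moves only by the tool move_arm, never from a script. Its argument "targets" is a list of rows, each a list of 3 entries, a list of its own where there are three numbers: the shift along the tool's x, y, z in cm, then the turn, a rotation vector about the tool's x, y, z in rad, then the opening in per cent of the stroke, from 0 (shut) to 100 (fully open). In form: [[[x, y, z], [wx, wy, wz], gripper], ...]. A call has 1 to 20 rows; each row shifts and turns the commanded pose from where the row before left it, along the tool's axes as they then stand; what a row does not reach is not made up. A row lasts 1/8 s, in which the tool goes at most 62.5 mm and 10.7 degrees, less where a joint would pass 70% of its speed; a pose out of reach is approached as far as the arm can. A call with a gripper value outside its range is refused whole. The fingers move at their own pace and stop on an object; "grip_force" is the grip in N (left out, the last holds). Time passes only in rows, so rows that do not move let the fingers close. It gives the time, the measured TCP pose, the force, the opening and the grip force at its end, in the units of the state.
- r.read_state(): the state, without advancing time (a new reading comes with each control period).
- r.camera(name): name is "side" or "top" or "wrist"; returns a dict with "image" (420x560x3 uint8, blue, green, red), "vertical_fov" (degrees; the focal length in pixels is half the picture's height over the tangent of half this angle, whatever the lens; pixels are square), "cx", "cy" (the principal point, pixels), "k1" (the pictures are not rectified: a ray, as slopes to the right and down, at radius r is drawn at 1 + k1 r^2 times it, then the intrinsics apply), "cam_to_world" (4x4, takes a point from camera to world coordinates). Camera axes: x right, y down, z forward; pixel columns grow to the right and rows downward; lengths in m; the calibration is good to about 2 mm. A picture is of the moment at which its call begins. There is no depth.
- r.close_job(): hands the job in; it is judged then, once.
The state is a dict: "time": time; "joint_positions": joint angles; "joint_vel": joint speeds; "joint_torque": joint torques, N m; "ee_pos": TCP position; "eef_rot": TCP orientation; "ft_force": force on the tool from outside, world axes, zero at the start; "torque": the same for the moment, N m; "width": finger opening in m; "grip_force": force on a finger pad.
Only numpy, scipy, OpenCV 4.12 (cv2) and the standard library are available. Lean on these libraries where they do the work, as an engineer would, in place of code of your own. Each camera call takes 0.05 s, during which the arm holds its last target. There are 200 camera calls.

## Working session

There is one attempt and no reset: what is moved stays moved. The work goes in short steps, Python scripts to look and compute and a tool call to move; the robot and the scene stay as the last step left them, time stands still between calls to the robot, and variables do not carry over. Pictures are saved under pics/ and viewed, at most 10 in all, crops included, and the job is handed in when it is done.

Besides the shell and the picture viewer there is one more tool, called after ">>>" by a JSON object that holds its "name" and its "arguments". move_arm: Moves the arm, as the interface text tells. Its arguments: {"type":"object","properties":{"targets":{"type":"array"},"grip_force":{"type":"number"}},"required":["targets"]}

```bash
ls; mkdir -p pics; cat > h.py <<'E'
import numpy as np, cv2
from bench import r
def cam(n):
    c=r.camera(n); return c
def K(c):
    f=210/np.tan(np.radians(c["vertical_fov"])/2)
    return np.array([[f,0,c["cx"]],[0,f,c["cy"]],[0,0,1.]]),np.array([c["k1"],0,0,0,0.])
def proj(c,P):
    k,d=K(c);T=np.linalg.inv(np.array(c["cam_to_world"]))
    return cv2.projectPoints(np.array(P,float).reshape(-1,3),cv2.Rodrigues(T[:3,:3])[0],T[:3,3],k,d)[0].reshape(-1,2)
def onz(c,uv,z):
    k,d=K(c);T=np.array(c["cam_to_world"])
    u=cv2.undistortPoints(np.array(uv,float).reshape(-1,1,2),k,d).reshape(-1,2)
    v=np.c_[u,np.ones(len(u))]@T[:3,:3].T
    z=np.broadcast_to(z,len(u))
    return T[:3,3]+v*((z-T[2,3])/v[:,2])[:,None]
E
python3 - <<'E'
from h import *
import pickle
for n in("top","side"):
    c=cam(n);cv2.imwrite(f"pics/{n}1.png",c["image"]);pickle.dump(c,open(n+".pkl","wb"))
    print(n,np.round(c["cam_to_world"],3).tolist(),c["vertical_fov"],c["k1"])
s=r.read_state();print({k:np.round(v,3).tolist() for k,v in s.items()})
E
```

```text
pics
top [[-0.009, -0.998, 0.066, 0.432], [-1.0, 0.01, 0.01, 0.236], [-0.011, -0.066, -0.998, 1.128], [0.0, 0.0, 0.0, 1.0]] 44.67293451590095 -0.07847668588297699
side [[-0.987, -0.066, 0.144, 0.327], [-0.158, 0.455, -0.876, 1.449], [-0.008, -0.888, -0.46, 0.696], [0.0, 0.0, 0.0, 1.0]] 44.73778649818464 -0.08995976769823866
{'time': 0.1, 'joint_positions': [-1.202, 0.333, -0.065, 1.461, 0.022, 1.35, -0.088], 'joint_vel': [0.0, -0.002, -0.0, 0.001, 0.001, -0.0, 0.002], 'joint_torque': [0.002, -62.453, 0.025, -39.072, -0.061, 0.036, 0.0], 'ee_pos': [0.239, 0.577, 0.222], 'eef_rot': [0.195, 0.981, -0.001, -0.0], 'ft_force': [0.325, -0.751, -0.545], 'torque': [0.014, -0.056, 0.016], 'grip_force': 0.0, 'width': 0.087}
```

View pics/top1.png

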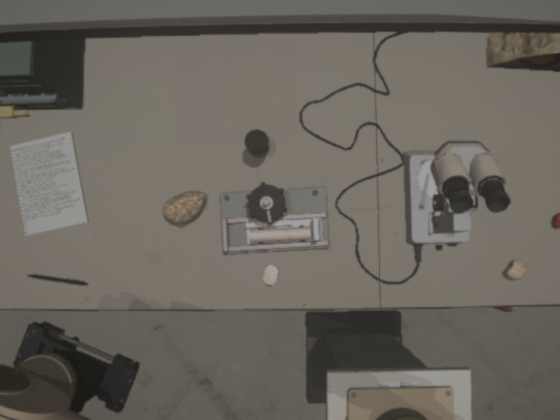

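View pics/side1.png

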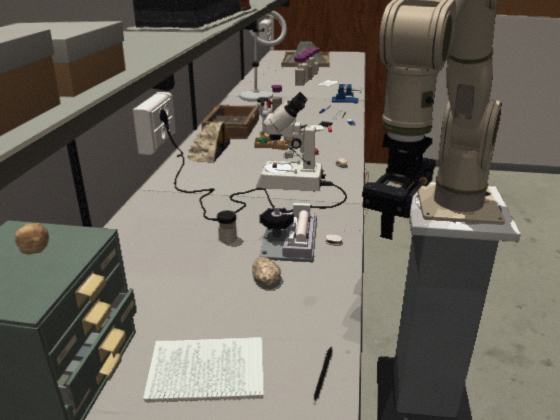

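The top view shows the clamp at about u 220–328, v 187–254, with the nut near (267,203). The cobble is at (184,207), the jar at (257,143), the lens at (270,275) and the microscope at u > 405. I'll enlarge the clamp.

```bash
python3 - <<'E'
from h import *
import pickle
c=pickle.load(open("top.pkl","rb"))
im=c["image"][165:275,205:345]
im=cv2.resize(im,None,fx=5.6,fy=5.4,interpolation=cv2.INTER_CUBIC)
im=cv2.convertScaleAbs(im,alpha=1.6,beta=15)
for i in range(0,140,20): cv2.putText(im,str(205+i),(int(i*5.6),10),0,.4,(0,255,255));cv2.line(im,(int(i*5.6),12),(int(i*5.6),20),(0,255,255))
for i in range(0,110,20): cv2.putText(im,str(165+i),(0,int(i*5.4)+4),0,.4,(0,255,255))
cv2.imwrite("pics/topz.png",im)
print(onz(c,[[220,192],[324,187],[328,250],[222,254]],.01), onz(c,[[267,203]],.074))
E
```

```text
[[0.54370652 0.38846787 0.01      ]
 [0.55244094 0.15937485 0.01      ]
 [0.41425356 0.15255745 0.01      ]
 [0.40748927 0.38423012 0.01      ]] [[0.51341273 0.28218335 0.074     ]]
```

View pics/topz.png

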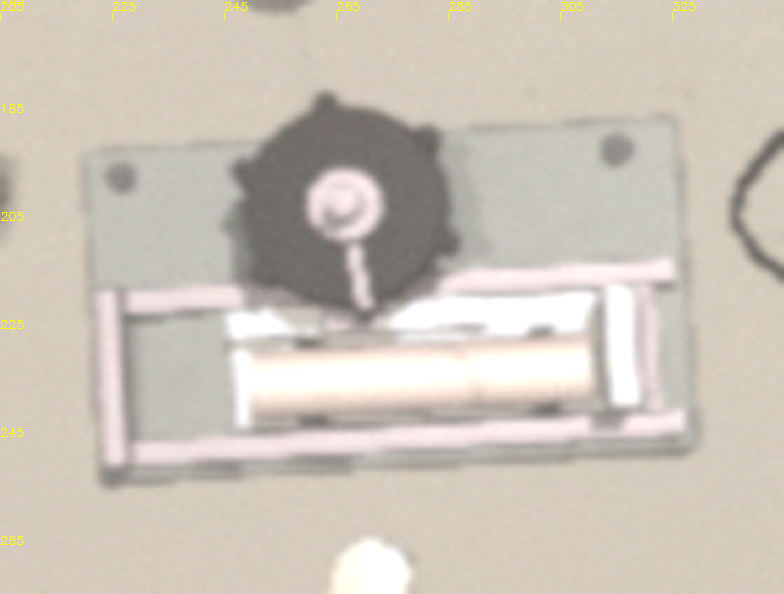

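The enlarged crop shows the plate corners (crop px) at (85,150), (675,115), (690,450) and (100,485). The nut centre is at about (347,206), with ribs at (325,98), (430,135), (452,243), (365,315) and (243,170). The bar points to the (365,315) rib.

```bash
python3 - <<'E'
from h import *
import pickle
c=pickle.load(open("top.pkl","rb"))
px=lambda a:np.array(a,float)/[5.6,5.4]+[205,165]
L=np.array([[64,105],[64,-130],[-72,-130],[-72,105]])/1000
W=onz(c,px([[85,150],[675,115],[690,450],[100,485]]),.01)[:,:2]
lc,wc=L.mean(0),W.mean(0)
H=(L-lc).T@(W-wc);yaw=np.arctan2(H[0,1]-H[1,0],H[0,0]+H[1,1])
R=np.array([[np.cos(yaw),-np.sin(yaw)],[np.sin(yaw),np.cos(yaw)]])
t=wc-R@lc
print("yaw",yaw,"origin",t,"res mm",1000*((L@R.T+t)-W))
f=lambda x,y:R@np.array([x,y])+t
ax=f(.03,0);print("axis",ax,"by px",onz(c,px([[347,206],[345,203]]),[.074,.096]))
for p in [[325,98],[430,135],[452,243],[365,315],[243,170]]:
    q=onz(c,px([p]),.072)[0,:2]-ax
    a=np.arctan2(q[1],q[0])-yaw; print(np.hypot(*q)*1000,np.degrees(a)%60,np.degrees(a))
q=onz(c,px([[367,308]]),.076)[0,:2]-ax
print("nut angle",np.degrees((np.arctan2(q[1],q[0])-yaw-np.pi)))
print("plate",f(-.03,-.105),"from px",onz(c,px([[632,285],[637,402],[610,290]]),.058))
print("stop",f(-.03,.0905), "lip",f(-.03,-.112))
T=proj(c,[list(f(*p[:2]))+[p[2]] for p in [(.03,0,.074),(-.03,-.105,.058),(-.03,.0905,.036)]])
print((T-[205,165])*[5.6,5.4])
pickle.dump((yaw,t),open("pose.pkl","wb"))
print(onz(c,[[410,200],[412,243]],[.0,.0]))
E
```

```text
yaw 0.047942484306404416 origin [0.48327665 0.28228773] res mm [[ 0.19042252  2.16146931]
 [-0.53092277 -0.47043102]
 [-0.28806837 -3.05415247]
 [ 0.62856862  1.36311418]]
axis [0.51324218 0.28372546] by px [[0.51310589 0.28225935 0.074     ]
 [0.51254398 0.28201772 0.096     ]]
42.3261613937862 6.121341084146014 6.121341084146014
42.207897870747644 7.206167053354363 -52.79383294664564
42.70501674805107 7.2730016291719295 -112.72699837082807
42.62825821062603 7.727218043701697 -172.2727819562983
39.78554797181411 6.210840299837045 66.21084029983705
nut angle -350.357864061726
plate [0.45834315 0.17597066] from px [[0.48255927 0.17647356 0.058     ]
 [0.43720325 0.17519061 0.058     ]
 [0.48069603 0.18473076 0.058     ]]
stop [0.44897398 0.37124602] lip [0.45867862 0.1689787 ]
[[343.03393626 205.68282307]
 [634.18603489 347.40200836]
 [119.85650583 376.8961661 ]]
[[ 0.52279652 -0.03203095  0.        ]
 [ 0.42749992 -0.03416804  0.        ]]
```

>>> {"name": "move_arm", "arguments": {"targets": [[[-4,-1,0],[0,0,0],0],[[-4,-1,0],[0,0,0],0],[[-4,-1,0],[0,0,0],0],[[-4,-1,0],[0,0,0],0],[[-4,-1,0],[0,0,0],0],[[-4,-1,0],[0,0,0],0],[[-4,-1,0],[0,0,0],0],[[-4,-1,0],[0,0,0],0],[[-4,-1,0],[0,0,0],0],[[-4,-1,0],[0,0,0],0],[[0,0,2],[0,0,0.12],0],[[0,0,2],[0,0,0.12],0],[[0,0,2],[0,0,0.12],0],[[0,0,2],[0,0,0.12],0],[[0,0,0],[0,0,0],0],[[0,0,0],[0,0,0],0]]}}

```text
time: 2.1
ee_pos: [0.5704, 0.3327, 0.1433]
eef_rot: [0.421, 0.907, 0.0, 0.0]
ft_force: [-0.3, -0.2, -0.1]
width: 0.0003
grip_force: 0.0
```

```bash
cat >> h.py <<'E'
AX=np.array([.5132,.283])
from scipy.spatial.transform import Rotation as Ro
def st():
    s=r.read_state();R=Ro.from_quat(s["eef_rot"]).as_matrix();p=np.array(s["ee_pos"]);d=p[:2]-AX
    print("t",round(s["time"],2),"p",p.round(4),"yaz",np.degrees(np.arctan2(R[1,1],R[0,1])).round(1),"zt",R[:,2].round(3),"rho",np.hypot(*d).round(4),"phi",np.degrees(np.arctan2(d[1],d[0])).round(1),"j1,j7",np.round(s["joint_positions"],2)[[0,6]],"F",np.round(s["ft_force"],1),"w",round(s["width"],3))
    return s,R,p
E
python3 - <<'E'
from h import *
s,R,p=st()
a=np.radians(40);g=np.r_[AX+.075*np.array([np.cos(a),np.sin(a)]),.066]
print(R.T@(g-p)*100)
c=cam("wrist");cv2.imwrite("pics/w1.png",c["image"])
E
```

```text
t 2.1 p [0.5704 0.3327 0.1433] yaz 40.2 zt [ 0.001  0.    -1.   ] rho 0.0758 phi 41.0 j1,j7 [-0.75  0.17] F [-0.3 -0.2 -0.1] w 0.0
[-0.12730098 -0.0815038   7.7286273 ]
```

View pics/w1.png

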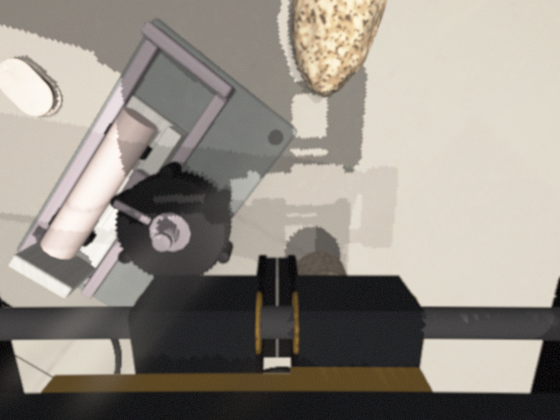

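The wrist view shows the shut fingers at (278,315), with the nut to their left around (170,225). That is the tool's −y side, as expected. The jar lid at (315,250) is clear of the fingers. Next I descend and move inward until I touch the rim.

>>> {"name": "move_arm", "arguments": {"targets": [[[-0.1,0,2.5],[0,0,0],0],[[0,0,2.5],[0,0,0],0],[[0,0,2.7],[0,0,0],0],[[0,-0.8,0],[0,0,0],0],[[0,-0.6,0],[0,0,0],0],[[0,0,0],[0,0,0],0]]}}

```text
time: 2.9
ee_pos: [0.5606, 0.3228, 0.0674]
eef_rot: [0.422, 0.906, 0.001, 0.001]
ft_force: [0.4, -0.2, 1.0]
width: 0.0003
grip_force: 0.0
```

```bash
python3 - <<'E'
from h import *
st()
E
```

```text
t 2.9 p [0.5606 0.3228 0.0674] yaz 40.0 zt [ 0.002  0.001 -1.   ] rho 0.0619 phi 40.0 j1,j7 [-0.75  0.18] F [ 0.4 -0.2  1. ] w 0.0
```

>>> {"name": "move_arm", "arguments": {"targets": [[[0,-0.3,0],[0,0,0],0],[[0,-0.2,0],[0,0,0],0],[[0,-0.1,0],[0,0,0],0],[[0,0,0],[0,0,0],0]]}}

```text
time: 3.4
ee_pos: [0.5554, 0.3189, 0.0655]
eef_rot: [0.422, 0.907, 0.0, -0.0]
ft_force: [0.8, 0.0, 0.4]
width: 0.0004
grip_force: 0.0
```

```bash
python3 - <<'E'
from h import *
st()
c=cam("wrist");cv2.imwrite("pics/w2.png",c["image"])
E
```

```text
t 3.4 p [0.5554 0.3189 0.0655] yaz 40.1 zt [-0.  0. -1.] rho 0.0554 phi 40.4 j1,j7 [-0.75  0.18] F [0.8 0.  0.4] w 0.0
```

View pics/w2.png

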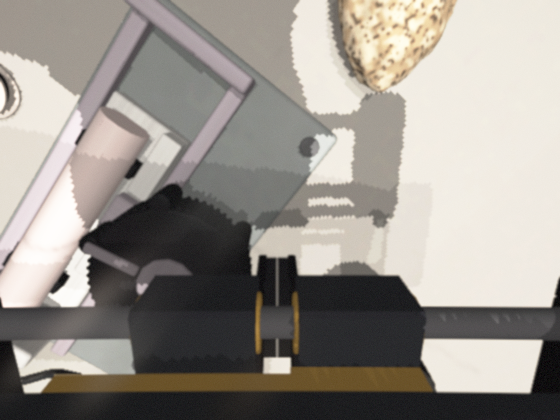

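The nut's edge is at u≈250 and the finger starts at u≈258, so there is still a small gap. I'll keep going in.

>>> {"name": "move_arm", "arguments": {"targets": [[[0,-0.2,0],[0,0,0],0],[[0,-0.1,0],[0,0,0],0],[[0,0,0],[0,0,0],0]]}}

```text
time: 3.82
ee_pos: [0.5531, 0.3169, 0.0656]
eef_rot: [0.422, 0.906, 0.0, -0.0]
ft_force: [0.5, -0.3, 0.5]
width: 0.0006
grip_force: 0.0
```

```bash
python3 - <<'E'
from h import *
st()
E
```

```text
t 3.83 p [0.5531 0.3169 0.0656] yaz 40.0 zt [-0.  0. -1.] rho 0.0524 phi 40.4 j1,j7 [-0.75  0.18] F [ 0.5 -0.3  0.5] w 0.001
```

>>> {"name": "move_arm", "arguments": {"targets": [[[0,-0.2,0],[0,0,0],0],[[0,0,0],[0,0,0],0]]}}

```text
time: 4.08
ee_pos: [0.5516, 0.3156, 0.0655]
eef_rot: [0.422, 0.906, 0.0, -0.0]
ft_force: [-0.1, -1.0, -0.3]
width: 0.0007
grip_force: 0.0
```

```bash
python3 - <<'E'
from h import *
st()
E
```

```text
t 4.08 p [0.5516 0.3156 0.0655] yaz 40.0 zt [-0.  0. -1.] rho 0.0503 phi 40.3 j1,j7 [-0.75  0.18] F [-0.1 -1.  -0.3] w 0.001
```

>>> {"name": "move_arm", "arguments": {"targets": [[[0,-0.15,0],[0,0,0],0],[[0,0,0],[0,0,0],0]]}}

```text
time: 4.32
ee_pos: [0.551, 0.3152, 0.0658]
eef_rot: [0.422, 0.907, 0.001, 0.0]
ft_force: [2.6, 2.8, -2.4]
width: 0.0006
grip_force: 2.3
```

>>> {"name": "move_arm", "arguments": {"targets": [[[0,-0.15,0],[0,0,0],0],[[0,0,0],[0,0,0],0]]}}

```text
time: 4.58
ee_pos: [0.5508, 0.315, 0.066]
eef_rot: [0.422, 0.907, 0.002, 0.001]
ft_force: [8.7, 6.9, -5.5]
width: 0.0004
grip_force: 5.0
```

```bash
python3 - <<'E'
from h import *
st()
E
```

```text
t 4.58 p [0.5508 0.315  0.066 ] yaz 40.1 zt [ 0.003  0.002 -1.   ] rho 0.0493 phi 40.4 j1,j7 [-0.75  0.18] F [ 8.7  6.9 -5.5] w 0.0
```

Rim contact at rho ≈ 0.0497. I'll back off to about 0.0505 and sweep 90°.

>>> {"name": "move_arm", "arguments": {"targets": [[[0,0.33,0],[0,0,0],0],[[0.88,-0.077,0],[0,0,-0.175],0],[[0.88,-0.077,0],[0,0,-0.175],0],[[0.88,-0.077,0],[0,0,-0.175],0],[[0.88,-0.077,0],[0,0,-0.175],0],[[0.88,-0.077,0],[0,0,-0.175],0],[[0.88,-0.077,0],[0,0,-0.175],0],[[0.88,-0.077,0],[0,0,-0.175],0],[[0.88,-0.077,0],[0,0,-0.175],0],[[0.88,-0.077,0],[0,0,-0.175],0],[[0,0,0],[0,0,0],0]]}}

```text
time: 5.95
ee_pos: [0.4796, 0.3218, 0.0656]
eef_rot: [-0.344, 0.939, 0.0, -0.001]
ft_force: [-3.0, 1.5, 0.9]
width: 0.0003
grip_force: 1.5
```

```bash
python3 - <<'E'
from h import *
st()
c=cam("top");im=c["image"][165:275,205:345]
cv2.imwrite("pics/t2.png",cv2.convertScaleAbs(cv2.resize(im,None,fx=4,fy=4,interpolation=cv2.INTER_CUBIC),alpha=1.6,beta=15))
E
```

```text
t 5.95 p [0.4796 0.3218 0.0656] yaz 130.2 zt [-0.001 -0.    -1.   ] rho 0.0513 phi 130.8 j1,j7 [-0.58  1.57] F [-3.   1.5  0.9] w 0.0
```

View pics/t2.png

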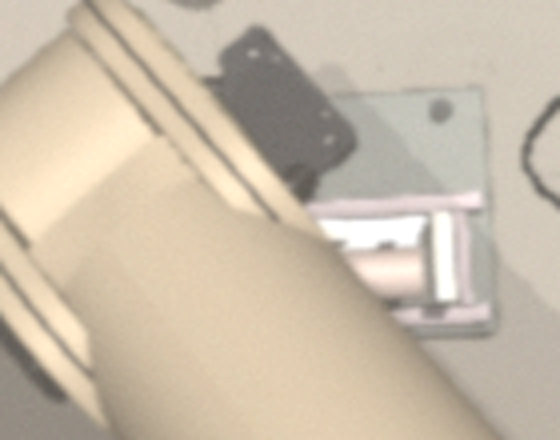

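The arm hides the nut in the top view, so I'll use the wrist camera.

```bash
python3 - <<'E'
from h import *
c=cam("wrist");cv2.imwrite("pics/w3.png",c["image"])
print(proj(c,[[*AX,.075],[*AX,.097],[*(AX+[0,.038]),.075],[*(AX+[-.038,0]),.075],[*(AX+[0,-.038]),.075]]).round())
E
```

```text
[[167. 284.]
 [152. 309.]
 [230. 328.]
 [216. 226.]
 [ 99. 236.]]
```

View pics/w3.png

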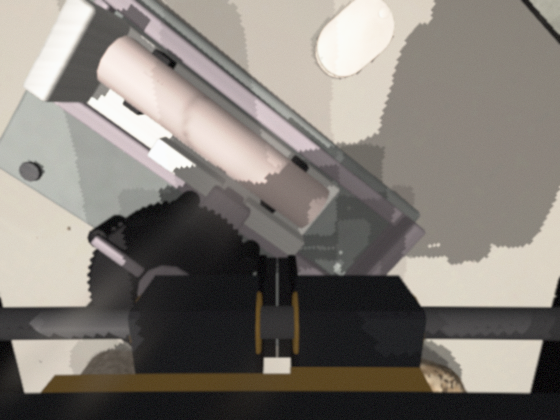

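The bar tip is at (93,238), which matches world azimuth −90°. The nut has therefore turned 80° for 90° of finger travel, the missing 10° being the free gap. Now I retract, swivel half a turn and re-enter.

>>> {"name": "move_arm", "arguments": {"targets": [[[-0.2,1.8,0],[0,0,0],0],[[0,0,0],[0,0,0.175],0],[[0,0,0],[0,0,0.175],0],[[0,0,0],[0,0,0.175],0],[[0,0,0],[0,0,0.175],0],[[0,0,0],[0,0,0.175],0],[[0,0,0],[0,0,0.175],0],[[0,0,0],[0,0,0.175],0],[[0,0,0],[0,0,0.175],0],[[0,0,0],[0,0,0.175],0],[[0,0,0],[0,0,0.175],0],[[0,0,0],[0,0,0.175],0],[[0,0,0],[0,0,0.175],0],[[0,0,0],[0,0,0.175],0],[[0,0,0],[0,0,0.175],0],[[0,0,0],[0,0,0.175],0],[[0,0,0],[0,0,0.175],0],[[0,0,0],[0,0,0.175],0],[[0,0,0],[0,0,0.175],0],[[0,0,0],[0,0,0],0]]}}

```text
time: 8.55
ee_pos: [0.47, 0.3379, 0.0655]
eef_rot: [0.94, 0.341, 0.0, 0.0]
ft_force: [0.8, -0.0, -0.3]
width: 0.0005
grip_force: 0.0
```

```bash
python3 - <<'E'
from h import *
st()
E
```

```text
t 8.55 p [0.47   0.3379 0.0655] yaz -50.1 zt [ 0. -0. -1.] rho 0.0699 phi 128.2 j1,j7 [-1.05 -1.44] F [ 0.8 -0.  -0.3] w 0.001
```

>>> {"name": "move_arm", "arguments": {"targets": [[[0,1.85,0],[0,0,0],0],[[-0.2,0,0],[0,0,0],0],[[-0.88,0.077,0],[0,0,-0.175],0],[[-0.88,0.077,0],[0,0,-0.175],0],[[-0.88,0.077,0],[0,0,-0.175],0],[[-0.88,0.077,0],[0,0,-0.175],0],[[-0.88,0.077,0],[0,0,-0.175],0],[[-0.88,0.077,0],[0,0,-0.175],0],[[-0.88,0.077,0],[0,0,-0.175],0],[[-0.88,0.077,0],[0,0,-0.175],0],[[-0.88,0.077,0],[0,0,-0.175],0],[[-0.88,0.077,0],[0,0,-0.175],0],[[-0.88,0.077,0],[0,0,-0.175],0],[[-0.88,0.077,0],[0,0,-0.175],0],[[-0.88,0.077,0],[0,0,-0.175],0],[[-0.88,0.077,0],[0,0,-0.175],0],[[-0.88,0.077,0],[0,0,-0.175],0],[[-0.88,0.077,0],[0,0,-0.175],0],[[-0.88,0.077,0],[0,0,-0.175],0],[[-0.88,0.077,0],[0,0,-0.175],0]]}}

```text
time: 11.05
ee_pos: [0.5469, 0.242, 0.0655]
eef_rot: [-0.347, 0.938, -0.001, -0.0]
ft_force: [0.0, -2.8, 1.5]
width: 0.0006
grip_force: 1.1
```

```bash
python3 - <<'E'
from h import *
st()
c=cam("wrist");cv2.imwrite("pics/w4.png",c["image"])
E
```

```text
t 11.05 p [0.5469 0.242  0.0655] yaz 130.6 zt [ 0.    -0.001 -1.   ] rho 0.0531 phi -50.6 j1,j7 [-0.48  1.78] F [ 0.  -2.8  1.5] w 0.001
```

>>> {"name": "move_arm", "arguments": {"targets": [[[0.2,-1.7,0],[0,0,0],0],[[0,0,0],[0,0,0.175],0],[[0,0,0],[0,0,0.175],0],[[0,0,0],[0,0,0.175],0],[[0,0,0],[0,0,0.175],0],[[0,0,0],[0,0,0.175],0],[[0,0,0],[0,0,0.175],0],[[0,0,0],[0,0,0.175],0],[[0,0,0],[0,0,0.175],0],[[0,0,0],[0,0,0.175],0],[[0,0,0],[0,0,0.175],0],[[0,0,0],[0,0,0.175],0],[[0,0,0],[0,0,0.175],0],[[0,0,0],[0,0,0.175],0],[[0,0,0],[0,0,0.175],0],[[0,0,0],[0,0,0.175],0],[[0,0,0],[0,0,0.175],0],[[0,0,0],[0,0,0.175],0],[[0,0,0],[0,0,0.175],0],[[0,0,0],[0,0,0],0]]}}

```text
time: 13.6
ee_pos: [0.5557, 0.2284, 0.0657]
eef_rot: [0.941, 0.339, 0.0, 0.0]
ft_force: [1.4, 0.3, -0.1]
width: 0.0008
grip_force: 0.0
```

```bash
python3 - <<'E'
from h import *
st()
E
```

```text
t 13.6 p [0.5557 0.2284 0.0657] yaz -50.3 zt [ 0.001 -0.    -1.   ] rho 0.0692 phi -52.1 j1,j7 [-0.92 -1.13] F [ 1.4  0.3 -0.1] w 0.001
```

View pics/w4.png

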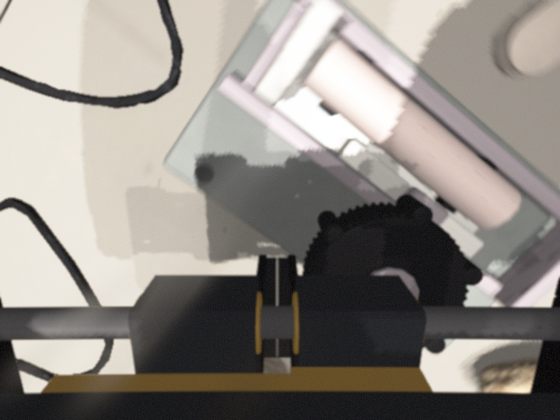

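The wrist view shows the nut centred at (390,290), with ribs at (325,218), (412,205) and (475,275). The bar is hidden, and the finger sits just behind a rib, as it should. Next stroke.

>>> {"name": "move_arm", "arguments": {"targets": [[[0,-1.85,0],[0,0,0],0],[[0.2,0,0],[0,0,0],0],[[0.88,-0.077,0],[0,0,-0.175],0],[[0.88,-0.077,0],[0,0,-0.175],0],[[0.88,-0.077,0],[0,0,-0.175],0],[[0.88,-0.077,0],[0,0,-0.175],0],[[0.88,-0.077,0],[0,0,-0.175],0],[[0.88,-0.077,0],[0,0,-0.175],0],[[0.88,-0.077,0],[0,0,-0.175],0],[[0.88,-0.077,0],[0,0,-0.175],0],[[0.88,-0.077,0],[0,0,-0.175],0],[[0.88,-0.077,0],[0,0,-0.175],0],[[0.88,-0.077,0],[0,0,-0.175],0],[[0.88,-0.077,0],[0,0,-0.175],0],[[0.88,-0.077,0],[0,0,-0.175],0],[[0.88,-0.077,0],[0,0,-0.175],0],[[0.88,-0.077,0],[0,0,-0.175],0],[[0.88,-0.077,0],[0,0,-0.175],0],[[0.88,-0.077,0],[0,0,-0.175],0],[[0.88,-0.077,0],[0,0,-0.175],0]]}}

```text
time: 16.1
ee_pos: [0.4793, 0.3242, 0.066]
eef_rot: [-0.348, 0.937, 0.001, 0.001]
ft_force: [0.3, 2.1, 0.7]
width: 0.0002
grip_force: 0.9
```

```bash
python3 - <<'E'
from h import *
st()
c=cam("wrist");cv2.imwrite("pics/w5.png",c["image"])
E
```

```text
t 16.1 p [0.4793 0.3242 0.066 ] yaz 130.8 zt [ 0.     0.002 -1.   ] rho 0.0534 phi 129.4 j1,j7 [-0.61  1.59] F [0.3 2.1 0.7] w 0.0
```

View pics/w5.png

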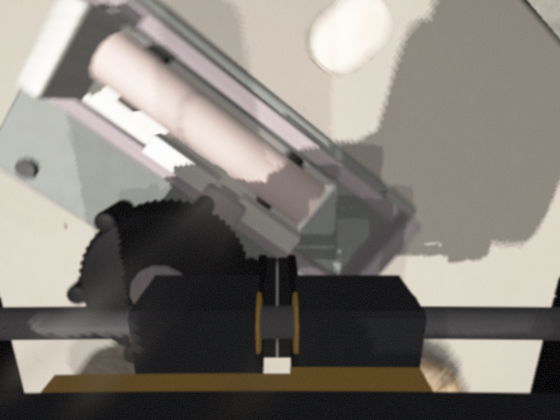

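The bar is no longer where it should be (≈(93,238)), and ribs show at (110,213) and (78,293) instead. The finger slipped past a rib, because rho had drifted out to about 53 mm. I'll lift off and measure the bar angle numerically.

>>> {"name": "move_arm", "arguments": {"targets": [[[-0.2,2.2,0],[0,0,0],0],[[0,0,-4],[0,0,0],0],[[0,0,-4],[0,0,0],0],[[0,0,0],[0,0,0],0]]}}

```text
time: 16.65
ee_pos: [0.4687, 0.3423, 0.1491]
eef_rot: [-0.344, 0.939, 0.001, 0.003]
ft_force: [-0.1, 0.4, 0.0]
width: 0.0005
grip_force: 0.0
```

```bash
cat >> h.py <<'E'
def bar(z=.079,rr=(.022,.026,.03,.033),save=None):
    c=cam("wrist");g=cv2.cvtColor(c["image"],cv2.COLOR_BGR2GRAY).astype(np.float32)
    if save: cv2.imwrite(save,c["image"])
    th=np.arange(0,360,4);out=[]
    for q in rr:
        P=np.c_[AX[0]+q*np.cos(np.radians(th)),AX[1]+q*np.sin(np.radians(th)),np.full(len(th),z)]
        uv=proj(c,P).astype(np.float32);out.append(cv2.remap(g,uv[:,:1],uv[:,1:],1)[:,0])
    m=np.min(out,0);o=np.argsort(-m)[:8];print("bar cand",[(int(th[i]),int(m[i])) for i in o],"median",np.median(m))
    q=.0425;P=np.c_[AX[0]+q*np.cos(np.radians(th)),AX[1]+q*np.sin(np.radians(th)),np.full(len(th),z-.004)]
    uv=proj(c,P).astype(np.float32);print("rim",[int(x) for x in cv2.remap(g,uv[:,:1],uv[:,1:],1)[:,0]])
    print("centre px",proj(c,[[*AX,z],[*AX,.096]]).round())
E
python3 - <<'E'
from h import *
st()
for z in(.076,.080):bar(z,save="pics/w6.png")
E
```

```text
t 16.65 p [0.4687 0.3423 0.1491] yaz 130.2 zt [ 0.004  0.004 -1.   ] rho 0.0741 phi 126.9 j1,j7 [-0.64  1.54] F [-0.1  0.4  0. ] w 0.0
bar cand [(124, 98), (128, 95), (16, 80), (20, 80), (12, 78), (24, 77), (168, 77), (28, 77)] median 68.475586
rim [105, 95, 98, 86, 81, 75, 86, 93, 81, 72, 86, 91, 90, 93, 126, 136, 77, 79, 75, 57, 63, 123, 163, 167, 171, 173, 174, 173, 172, 112, 102, 64, 64, 61, 62, 64, 90, 90, 89, 95, 103, 94, 97, 97, 98, 97, 35, 17, 20, 77, 95, 98, 102, 110, 177, 175, 168, 177, 177, 178, 177, 170, 163, 145, 112, 97, 156, 180, 200, 202, 203, 223, 225, 225, 224, 226, 225, 225, 128, 73, 65, 60, 212, 172, 148, 159, 148, 106, 106, 121]
centre px [[169. 220.]
 [160. 230.]]
bar cand [(128, 100), (132, 83), (124, 83), (8, 83), (12, 81), (16, 81), (20, 78), (164, 77)] median 70.15625
rim [205, 191, 183, 88, 82, 67, 61, 55, 57, 53, 52, 52, 48, 48, 54, 74, 123, 69, 76, 60, 56, 115, 178, 174, 174, 176, 174, 176, 175, 156, 109, 70, 61, 64, 61, 60, 81, 80, 76, 84, 89, 85, 78, 84, 93, 92, 31, 19, 23, 79, 94, 87, 81, 165, 178, 163, 166, 179, 177, 177, 175, 165, 159, 148, 121, 152, 179, 201, 203, 195, 225, 225, 225, 225, 226, 225, 226, 225, 131, 65, 55, 130, 226, 225, 225, 223, 224, 218, 215, 217]
centre px [[167. 225.]
 [159. 233.]]
```

Bar at about 127°, so the nut has turned about 297° and some travel was lost to slipping. I'll swivel back and re-enter at gap centre φ≈97, this time pressed lightly on the rim.

>>> {"name": "move_arm", "arguments": {"targets": [[[0,0,0],[0,0,0.175],0],[[0,0,0],[0,0,0.175],0],[[0,0,0],[0,0,0.175],0],[[0,0,0],[0,0,0.175],0],[[0,0,0],[0,0,0.175],0],[[0,0,0],[0,0,0.175],0],[[0,0,0],[0,0,0.175],0],[[0,0,0],[0,0,0.175],0],[[0,0,0],[0,0,0.175],0],[[0,0,0],[0,0,0.175],0],[[0,0,0],[0,0,0.175],0],[[0,0,0],[0,0,0.175],0],[[0,0,0],[0,0,0.175],0],[[0,0,0],[0,0,0.175],0],[[0,0,0],[0,0,0.175],0],[[0,0,0],[0,0,0.175],0],[[0,0,0],[0,0,0.175],0],[[0,0,0],[0,0,0.175],0],[[0,0,0],[0,0,0.175],0],[[0,0,0],[0,0,0.175],0]]}}

```text
time: 19.25
ee_pos: [0.4666, 0.3402, 0.1441]
eef_rot: [0.986, 0.168, -0.001, 0.001]
ft_force: [-0.8, -0.2, -0.3]
width: 0.0003
grip_force: 0.0
```

>>> {"name": "move_arm", "arguments": {"targets": [[[0,0,0],[0,0,0.11],0],[[0,0,0],[0,0,0.11],0],[[0,0,0],[0,0,0],0]]}}

```text
time: 19.62
ee_pos: [0.4667, 0.3404, 0.1443]
eef_rot: [0.998, 0.062, -0.001, 0.001]
ft_force: [-0.3, 0.4, -0.2]
width: 0.0006
grip_force: 0.0
```

```bash
python3 - <<'E'
from h import *
s,R,p=st()
a=np.radians(97);g=np.r_[AX+.07*np.array([np.cos(a),np.sin(a)]),.068]
print(R.T@(g-p)*100); bar(.079); bar(.083)
E
```

```text
t 19.62 p [0.4667 0.3404 0.1443] yaz -82.8 zt [-0.001 -0.002 -1.   ] rho 0.0739 phi 129.0 j1,j7 [-1.05 -2.06] F [-0.3  0.4 -0.2] w 0.001
[ 3.93306224 -0.73569972  7.6282301 ]
bar cand [(128, 173), (132, 148), (124, 81), (40, 66), (44, 65), (24, 64), (32, 64), (48, 64)] median 43.08496
rim [205, 201, 137, 61, 69, 44, 6, 98, 74, 37, 29, 37, 35, 29, 26, 29, 31, 73, 57, 43, 28, 52, 58, 52, 56, 63, 73, 79, 84, 72, 12, 19, 41, 39, 71, 119, 88, 94, 101, 102, 106, 152, 202, 205, 207, 209, 209, 152, 72, 123, 190, 168, 158, 145, 189, 224, 226, 233, 234, 235, 240, 222, 154, 82, 43, 90, 153, 153, 153, 155, 157, 157, 162, 172, 178, 178, 178, 177, 47, 53, 71, 107, 170, 154, 205, 206, 206, 207, 205, 207]
centre px [[375. 173.]
 [383. 178.]]
bar cand [(128, 156), (124, 149), (132, 74), (32, 65), (4, 64), (36, 64), (16, 64), (48, 64)] median 41.66748
rim [207, 204, 195, 57, 69, 60, 17, 81, 42, 27, 36, 46, 35, 19, 29, 36, 24, 69, 55, 41, 18, 33, 41, 51, 52, 59, 68, 84, 86, 39, 11, 29, 40, 41, 109, 104, 36, 102, 103, 109, 110, 186, 209, 213, 216, 216, 218, 204, 188, 206, 202, 181, 175, 170, 145, 206, 223, 234, 234, 235, 238, 236, 151, 180, 168, 118, 152, 153, 154, 155, 157, 156, 177, 179, 177, 179, 179, 178, 146, 45, 60, 115, 171, 159, 206, 206, 205, 207, 206, 207]
centre px [[377. 174.]
 [383. 178.]]
```

>>> {"name": "move_arm", "arguments": {"targets": [[[2,-0.4,0],[0,0,0],0],[[1.9,-0.35,3],[0,0,0],0],[[0,0,4.6],[0,0,0],0],[[0,0,0],[0,0,0],0],[[0,1.8,0],[0,0,0],0],[[0,0.3,0],[0,0,0],0],[[0,0,0],[0,0,0],0]]}}

```text
time: 20.6
ee_pos: [0.5083, 0.3321, 0.0711]
eef_rot: [0.998, 0.062, 0.001, -0.001]
ft_force: [0.5, -0.1, 1.0]
width: 0.0006
grip_force: 0.0
```

```bash
python3 - <<'E'
from h import *
st()
E
```

```text
t 20.6 p [0.5083 0.3321 0.0711] yaz -82.9 zt [ 0.002  0.002 -1.   ] rho 0.0494 phi 95.7 j1,j7 [-0.97 -1.96] F [ 0.5 -0.1  1. ] w 0.001
```

>>> {"name": "move_arm", "arguments": {"targets": [[[0,0.1,0.2],[0,0,0],0],[[-0.86,0.076,0],[0,0,-0.175],0],[[-0.86,0.076,0],[0,0,-0.175],0],[[-0.86,0.076,0],[0,0,-0.175],0],[[-0.86,0.076,0],[0,0,-0.175],0],[[-0.86,0.076,0],[0,0,-0.175],0],[[-0.86,0.076,0],[0,0,-0.175],0]]}}

```text
time: 21.48
ee_pos: [0.4679, 0.3022, 0.0679]
eef_rot: [0.83, 0.557, 0.001, -0.0]
ft_force: [-0.6, 1.9, -0.0]
width: 0.0008
grip_force: 0.9
```

```bash
python3 - <<'E'
from h import *
st();bar(.080)
E
```

```text
t 21.48 p [0.4679 0.3022 0.0679] yaz -22.3 zt [ 0.     0.001 -1.   ] rho 0.0492 phi 157.0 j1,j7 [-0.84 -0.98] F [-0.6  1.9 -0. ] w 0.001
bar cand [(276, 67), (280, 67), (244, 67), (240, 67), (216, 67), (248, 67), (212, 67), (256, 67)] median 42.226074
rim [62, 49, 21, 32, 137, 224, 205, 202, 212, 196, 177, 110, 46, 44, 67, 69, 16, 21, 12, 20, 19, 15, 20, 21, 18, 18, 21, 16, 32, 26, 24, 28, 62, 87, 121, 104, 19, 14, 13, 15, 15, 37, 76, 93, 110, 85, 56, 68, 65, 67, 66, 67, 66, 67, 66, 67, 67, 64, 66, 52, 55, 65, 54, 42, 56, 66, 67, 66, 68, 68, 68, 193, 165, 96, 124, 133, 135, 118, 101, 81, 55, 226, 226, 228, 224, 228, 227, 221, 192, 46]
centre px [[382. 288.]
 [393. 307.]]
```

>>> {"name": "move_arm", "arguments": {"targets": [[[-0.86,0.076,0],[0,0,-0.175],0],[[-0.86,0.076,0],[0,0,-0.175],0],[[-0.86,0.076,0],[0,0,-0.175],0],[[-0.86,0.076,0],[0,0,-0.175],0],[[-0.86,0.076,0],[0,0,-0.175],0],[[-0.86,0.076,0],[0,0,-0.175],0],[[-0.86,0.076,0],[0,0,-0.175],0],[[-0.86,0.076,0],[0,0,-0.175],0]]}}

```text
time: 22.52
ee_pos: [0.4867, 0.2398, 0.0672]
eef_rot: [0.278, 0.96, -0.001, -0.001]
ft_force: [-2.8, -1.9, 1.5]
width: 0.0004
grip_force: 1.5
```

```bash
python3 - <<'E'
from h import *
st()
E
```

```text
t 22.52 p [0.4867 0.2398 0.0672] yaz 57.7 zt [-0.002 -0.001 -1.   ] rho 0.0507 phi -121.5 j1,j7 [-0.58  0.48] F [-2.8 -1.9  1.5] w 0.0
```

>>> {"name": "move_arm", "arguments": {"targets": [[[-0.86,0.1,0],[0,0,-0.175],0],[[-0.86,0.076,0],[0,0,-0.175],0],[[-0.86,0.076,0],[0,0,-0.175],0],[[-0.86,0.076,0],[0,0,-0.175],0],[[-0.86,0.076,0],[0,0,-0.175],0],[[-0.86,0.076,0],[0,0,-0.175],0],[[-0.86,0.076,0],[0,0,-0.175],0],[[-0.86,0.076,0],[0,0,-0.175],0],[[0,0,0],[0,0,0],0]]}}

```text
time: 23.65
ee_pos: [0.5539, 0.2473, 0.0684]
eef_rot: [-0.403, 0.915, -0.001, 0.002]
ft_force: [8.5, -4.7, 1.5]
width: 0.0007
grip_force: 4.6
```

```bash
python3 - <<'E'
from h import *
st()
E
```

```text
t 23.65 p [0.5539 0.2473 0.0684] yaz 137.6 zt [ 0.005 -0.001 -1.   ] rho 0.0541 phi -41.3 j1,j7 [-0.38  1.85] F [ 8.5 -4.7  1.5] w 0.001
```

>>> {"name": "move_arm", "arguments": {"targets": [[[0.3,-2,0],[0,0,0],0],[[0,-0.3,-4],[0,0,0],0],[[0,0,-4],[0,0,0],0],[[0,0,0],[0,0,0],0]]}}

```text
time: 24.15
ee_pos: [0.5677, 0.2316, 0.1509]
eef_rot: [-0.404, 0.915, 0.0, 0.003]
ft_force: [0.1, -0.5, -1.2]
width: 0.0007
grip_force: 0.0
```

```bash
python3 - <<'E'
from h import *
st();bar(.084,save="pics/w7.png")
E
```

```text
t 24.15 p [0.5677 0.2316 0.1509] yaz 137.6 zt [ 0.005  0.002 -1.   ] rho 0.0749 phi -43.4 j1,j7 [-0.35  1.9 ] F [ 0.1 -0.5 -1.2] w 0.001
bar cand [(332, 98), (328, 82), (336, 74), (184, 31), (176, 31), (52, 31), (180, 30), (112, 30)] median 27.402344
rim [222, 222, 223, 189, 77, 22, 22, 25, 23, 25, 25, 24, 24, 23, 25, 23, 27, 26, 153, 179, 52, 48, 44, 181, 192, 192, 193, 196, 198, 198, 177, 224, 227, 186, 106, 31, 28, 109, 193, 190, 179, 186, 184, 160, 148, 103, 61, 65, 79, 123, 138, 119, 82, 48, 40, 71, 134, 118, 91, 98, 100, 91, 77, 77, 76, 66, 32, 20, 11, 59, 54, 50, 58, 67, 62, 58, 64, 69, 115, 32, 17, 18, 19, 25, 100, 219, 220, 224, 224, 224]
centre px [[386. 230.]
 [391. 237.]]
```

The bar is at 331°, so the nut is at about 500° in total with no slip this time. About 245° remains (final bar target ≈ 222°). Contact forces put the axis about 1.5 mm towards −y, so I'll update it, swivel and do two more strokes.

>>> {"name": "move_arm", "arguments": {"targets": [[[0,0,0],[0,0,0.171],0],[[0,0,0],[0,0,0.171],0],[[0,0,0],[0,0,0.171],0],[[0,0,0],[0,0,0.171],0],[[0,0,0],[0,0,0.171],0],[[0,0,0],[0,0,0.171],0],[[0,0,0],[0,0,0.171],0],[[0,0,0],[0,0,0.171],0],[[0,0,0],[0,0,0.171],0],[[0,0,0],[0,0,0.171],0],[[0,0,0],[0,0,0.171],0],[[0,0,0],[0,0,0.171],0],[[0,0,0],[0,0,0.171],0],[[0,0,0],[0,0,0.171],0],[[0,0,0],[0,0,0.171],0],[[0,0,0],[0,0,0.171],0],[[0,0,0],[0,0,0.171],0],[[0,0,0],[0,0,0.171],0],[[0,0,0],[0,0,0.171],0],[[0,0,0],[0,0,0.171],0]]}}

```text
time: 26.7
ee_pos: [0.5651, 0.2307, 0.146]
eef_rot: [0.963, 0.27, -0.001, 0.0]
ft_force: [0.1, 0.1, -0.3]
width: 0.0006
grip_force: 0.0
```

```bash
sed -i 's/^AX=.*/AX=np.array([.5138,.2815])/' h.py; python3 - <<'E'
from h import *
s,R,p=st();bar(.082)
a=np.radians(-59);g=np.r_[AX+.07*np.array([np.cos(a),np.sin(a)]),.070]
print(R.T@(g-p)*100)
E
```

```text
t 26.7 p [0.5651 0.2307 0.146 ] yaz -58.6 zt [-0.002 -0.001 -1.   ] rho 0.0721 phi -44.7 j1,j7 [-0.75 -1.38] F [ 0.1  0.1 -0.3] w 0.001
bar cand [(336, 83), (332, 71), (340, 50), (140, 46), (156, 46), (144, 46), (148, 44), (132, 44)] median 32.328613
rim [58, 53, 43, 36, 30, 32, 19, 45, 42, 34, 26, 24, 31, 30, 27, 35, 37, 34, 33, 33, 22, 25, 24, 39, 41, 49, 65, 85, 106, 111, 114, 114, 114, 95, 48, 49, 78, 141, 166, 167, 168, 168, 160, 40, 43, 44, 43, 44, 42, 38, 38, 36, 33, 32, 27, 27, 25, 29, 25, 26, 25, 24, 24, 24, 26, 25, 26, 25, 22, 44, 103, 73, 81, 73, 72, 72, 72, 74, 76, 73, 76, 74, 57, 47, 52, 51, 54, 56, 56, 57]
centre px [[176. 255.]
 [170. 263.]]
[-1.76075288e+00 -5.37077782e-03  7.60474704e+00]
```

>>> {"name": "move_arm", "arguments": {"targets": [[[-1.75,0,0],[0,0,0],0],[[0,0,4],[0,0,0],0],[[0,0,3.6],[0,0,0],0],[[0,0,0],[0,0,0],0],[[0,-1.7,0],[0,0,0],0],[[0,-0.3,0],[0,0,0],0],[[0,0,0],[0,0,0],0]]}}

```text
time: 27.62
ee_pos: [0.5404, 0.2403, 0.0726]
eef_rot: [0.962, 0.275, 0.001, -0.0]
ft_force: [-0.7, 0.3, 1.1]
width: 0.0001
grip_force: 0.0
```

```bash
python3 - <<'E'
from h import *
st()
E
```

```text
t 27.62 p [0.5404 0.2403 0.0726] yaz -58.1 zt [ 0.001  0.001 -1.   ] rho 0.049 phi -57.2 j1,j7 [-0.77 -1.39] F [-0.7  0.3  1.1] w 0.0
```

>>> {"name": "move_arm", "arguments": {"targets": [[[0.86,-0.076,0.1],[0,0,-0.175],0],[[0.86,-0.076,0.1],[0,0,-0.175],0],[[0.86,-0.076,0],[0,0,-0.175],0],[[0.86,-0.076,0],[0,0,-0.175],0],[[0.86,-0.076,0],[0,0,-0.175],0],[[0.86,-0.076,0],[0,0,-0.175],0],[[0.86,-0.076,0],[0,0,-0.175],0],[[0.86,-0.076,0],[0,0,-0.175],0],[[0.86,-0.076,0],[0,0,-0.175],0]]}}

```text
time: 28.75
ee_pos: [0.5575, 0.3069, 0.0706]
eef_rot: [0.483, 0.876, 0.001, 0.001]
ft_force: [3.7, -0.3, 0.8]
width: 0.0005
grip_force: 1.5
```

```bash
python3 - <<'E'
from h import *
st()
E
```

```text
t 28.75 p [0.5575 0.3069 0.0706] yaz 32.3 zt [ 0.003  0.    -1.   ] rho 0.0506 phi 30.2 j1,j7 [-0.6 -0. ] F [ 3.7 -0.3  0.8] w 0.0
```

>>> {"name": "move_arm", "arguments": {"targets": [[[0.86,-0.11,0],[0,0,-0.175],0],[[0.86,-0.076,0],[0,0,-0.175],0],[[0.86,-0.076,0],[0,0,-0.175],0],[[0.86,-0.076,0],[0,0,-0.175],0],[[0.86,-0.076,0],[0,0,-0.175],0],[[0.86,-0.076,0],[0,0,-0.175],0],[[0.86,-0.076,0],[0,0,-0.175],0],[[0.86,-0.076,0],[0,0,-0.175],0],[[0.86,-0.076,0],[0,0,-0.175],0],[[0.86,-0.076,0],[0,0,-0.175],0],[[0,0,0],[0,0,0],0]]}}

```text
time: 30.12
ee_pos: [0.4811, 0.3174, 0.0703]
eef_rot: [-0.36, 0.933, 0.0, 0.001]
ft_force: [0.0, 0.6, -0.0]
width: 0.0006
grip_force: 0.2
```

```bash
python3 - <<'E'
from h import *
st()
E
```

```text
t 30.12 p [0.4811 0.3174 0.0703] yaz 132.2 zt [ 0.001  0.001 -1.   ] rho 0.0486 phi 132.3 j1,j7 [-0.41  1.55] F [ 0.   0.6 -0. ] w 0.001
```

>>> {"name": "move_arm", "arguments": {"targets": [[[-0.3,2,0],[0,0,0],0],[[0,0.2,-4],[0,0,0],0],[[0,0,-4],[0,0,0],0],[[0,0,0],[0,0,0],0]]}}

```text
time: 30.62
ee_pos: [0.4698, 0.337, 0.1531]
eef_rot: [-0.359, 0.934, 0.001, 0.003]
ft_force: [0.6, -0.3, -0.2]
width: 0.0007
grip_force: 0.0
```

```bash
python3 - <<'E'
from h import *
st();bar(.086)
E
```

```text
t 30.62 p [0.4698 0.337  0.1531] yaz 132.0 zt [ 0.005  0.003 -1.   ] rho 0.0708 phi 128.4 j1,j7 [-0.43  1.53] F [ 0.6 -0.3 -0.2] w 0.001
bar cand [(152, 98), (156, 92), (16, 80), (12, 80), (20, 79), (4, 78), (8, 77), (24, 77)] median 62.913086
rim [214, 209, 196, 201, 192, 153, 132, 96, 65, 59, 58, 56, 54, 55, 75, 119, 112, 123, 149, 141, 127, 135, 144, 51, 48, 48, 47, 50, 59, 151, 132, 87, 82, 77, 82, 80, 72, 66, 62, 64, 65, 78, 76, 86, 90, 84, 83, 90, 90, 90, 84, 66, 18, 18, 88, 172, 178, 177, 178, 178, 177, 176, 175, 175, 175, 173, 177, 181, 198, 220, 214, 181, 207, 225, 224, 224, 225, 225, 224, 225, 225, 224, 224, 223, 224, 94, 65, 62, 174, 216]
centre px [[171. 222.]
 [167. 227.]]
```

The bar is at about 154°, so the total is about 684°. The last stroke needs about +68°, entering at gap φ≈64.

>>> {"name": "move_arm", "arguments": {"targets": [[[0,0,0],[0,0,0.17],0],[[0,0,0],[0,0,0.17],0],[[0,0,0],[0,0,0.17],0],[[0,0,0],[0,0,0.17],0],[[0,0,0],[0,0,0.17],0],[[0,0,0],[0,0,0.17],0],[[0,0,0],[0,0,0.17],0],[[0,0,0],[0,0,0],0]]}}

```text
time: 31.68
ee_pos: [0.4677, 0.3354, 0.1485]
eef_rot: [0.225, 0.974, -0.001, -0.0]
ft_force: [0.1, -0.5, -0.5]
width: 0.0006
grip_force: 0.0
```

```bash
python3 - <<'E'
from h import *
s,R,p=st();bar(.086)
a=np.radians(64);g=np.r_[AX+.07*np.array([np.cos(a),np.sin(a)]),.070]
print(R.T@(g-p)*100)
E
```

```text
t 31.68 p [0.4677 0.3354 0.1485] yaz 64.0 zt [-0.001 -0.001 -1.   ] rho 0.071 phi 130.5 j1,j7 [-0.56  0.38] F [ 0.1 -0.5 -0.5] w 0.001
bar cand [(56, 61), (52, 61), (60, 61), (64, 57), (48, 55), (68, 53), (72, 51), (40, 49)] median 23.33789
rim [109, 77, 30, 28, 79, 31, 29, 29, 29, 43, 48, 49, 58, 68, 72, 74, 76, 77, 74, 68, 64, 46, 18, 21, 15, 15, 16, 15, 16, 20, 17, 13, 11, 7, 15, 13, 15, 15, 37, 38, 33, 39, 55, 72, 83, 100, 162, 163, 154, 101, 72, 73, 72, 69, 68, 64, 64, 60, 59, 54, 50, 45, 40, 40, 37, 34, 34, 33, 27, 25, 24, 21, 25, 23, 24, 22, 22, 22, 23, 25, 24, 26, 26, 27, 26, 30, 29, 27, 27, 19]
centre px [[237. 317.]
 [235. 325.]]
[-6.51665306  4.18044899  7.83648976]
```

>>> {"name": "move_arm", "arguments": {"targets": [[[-3.3,2.1,0],[0,0,0],0],[[-3.2,2.1,0],[0,0,0],0],[[0,0,4],[0,0,0],0],[[0,0,3.8],[0,0,0],0],[[0,0,0],[0,0,0],0],[[0,-1.7,0],[0,0,0],0],[[0,-0.4,0],[0,0,0],0],[[0,0,0],[0,0,0],0]]}}

```text
time: 32.72
ee_pos: [0.5363, 0.327, 0.073]
eef_rot: [0.224, 0.975, 0.001, 0.001]
ft_force: [0.4, 0.6, 1.0]
width: 0.0008
grip_force: 0.2
```

```bash
python3 - <<'E'
from h import *
st()
E
```

```text
t 32.73 p [0.5363 0.327  0.073 ] yaz 64.1 zt [ 0.002  0.001 -1.   ] rho 0.0507 phi 63.7 j1,j7 [-0.51  0.45] F [0.4 0.6 1. ] w 0.001
```

>>> {"name": "move_arm", "arguments": {"targets": [[[0.86,-0.076,0],[0,0,-0.175],0],[[0.86,-0.076,0],[0,0,-0.175],0],[[0.86,-0.076,0],[0,0,-0.175],0],[[0.86,-0.076,0],[0,0,-0.175],0],[[0.86,-0.076,0],[0,0,-0.175],0],[[0.86,-0.076,0],[0,0,-0.175],0],[[0.86,-0.076,0],[0,0,-0.175],0],[[0.86,-0.076,0],[0,0,-0.175],0],[[0,0,0],[0,0,0],0]]}}

```text
time: 33.85
ee_pos: [0.4741, 0.3112, 0.0723]
eef_rot: [-0.456, 0.89, 0.0, 0.0]
ft_force: [-0.9, 0.8, -0.1]
width: 0.0004
grip_force: 0.4
```

```bash
python3 - <<'E'
from h import *
st()
E
```

```text
t 33.85 p [0.4741 0.3112 0.0723] yaz 144.3 zt [ 0.001  0.001 -1.   ] rho 0.0496 phi 143.3 j1,j7 [-0.32  1.73] F [-0.9  0.8 -0.1] w 0.0
```

>>> {"name": "move_arm", "arguments": {"targets": [[[-0.3,2,0],[0,0,0],0],[[0,0.2,-4],[0,0,0],0],[[0,0,-4],[0,0,0],0],[[0,0,0],[0,0,0],0]]}}

```text
time: 34.35
ee_pos: [0.4582, 0.3287, 0.1549]
eef_rot: [-0.456, 0.89, 0.0, 0.003]
ft_force: [-0.2, 0.5, 0.7]
width: 0.0001
grip_force: 0.0
```

```bash
python3 - <<'E'
from h import *
st();bar(.087);c=cam("top");cv2.imwrite("pics/t3.png",c["image"])
c=cam("wrist");cv2.imwrite("pics/w8.png",c["image"])
E
```

```text
t 34.35 p [0.4582 0.3287 0.1549] yaz 144.2 zt [ 0.004  0.003 -1.   ] rho 0.0729 phi 139.7 j1,j7 [-0.34  1.72] F [-0.2  0.5  0.7] w 0.0
bar cand [(228, 221), (224, 180), (232, 133), (24, 73), (28, 73), (20, 72), (32, 72), (176, 72)] median 63.273438
rim [115, 216, 208, 144, 119, 116, 115, 102, 132, 152, 128, 95, 68, 65, 54, 68, 112, 133, 106, 124, 149, 140, 127, 139, 146, 58, 58, 55, 53, 52, 59, 164, 133, 102, 99, 99, 97, 92, 85, 91, 66, 64, 66, 69, 100, 99, 90, 89, 95, 90, 84, 80, 81, 80, 49, 15, 39, 155, 176, 176, 176, 176, 176, 177, 176, 176, 175, 189, 197, 221, 223, 223, 219, 162, 161, 218, 223, 225, 224, 224, 224, 224, 224, 223, 223, 224, 223, 131, 68, 60]
centre px [[169. 220.]
 [165. 224.]]
```

The bar is at 227°, giving about 757° in total (2 turns + 37°), which is in range. Now I orient for the push.

>>> {"name": "move_arm", "arguments": {"targets": [[[0,0,0],[0,0,0.1765],0],[[0,0,0],[0,0,0.1765],0],[[0,0,0],[0,0,0.1765],0],[[0,0,0],[0,0,0.1765],0],[[0,0,0],[0,0,0.1765],0],[[0,0,0],[0,0,0.1765],0],[[0,0,0],[0,0,0.1765],0],[[0,0,0],[0,0,0.1765],0],[[0,0,0],[0,0,0.1765],0],[[0,0,0],[0,0,0.1765],0],[[0,0,0],[0,0,0.1765],0],[[0,0,0],[0,0,0.1765],0],[[0,0,0],[0,0,0.1765],0],[[0,0,0],[0,0,0.1765],0],[[0,0,0],[0,0,0],0]]}}

```text
time: 36.38
ee_pos: [0.457, 0.326, 0.1503]
eef_rot: [0.69, 0.724, -0.001, -0.0]
ft_force: [0.4, 1.2, -1.2]
width: 0.0006
grip_force: 0.0
```

```bash
python3 - <<'E'
from h import *
s,R,p=st()
g=np.r_[.460,.142,.040]
print(R.T@(g-p)*100,R.T@[-.0479,.9988,0])
E
```

```text
t 36.38 p [0.457  0.326  0.1503] yaz 2.8 zt [-0.002 -0.001 -1.   ] rho 0.0721 phi 141.9 j1,j7 [-0.59 -0.68] F [ 0.4  1.2 -1.2] w 0.001
[-18.375881    -0.57940575  11.05415487] [ 9.99946845e-01  8.03668904e-04 -1.22957626e-03]
```

Tool x is now the push direction.

>>> {"name": "move_arm", "arguments": {"targets": [[[-4.6,-0.15,0],[0,0,0],0],[[-4.6,-0.15,0],[0,0,0],0],[[-4.6,-0.15,0],[0,0,0],0],[[-4.6,-0.15,0],[0,0,0],0],[[0,0,0],[0,0,0],0],[[0,0,4],[0,0,0],0],[[0,0,4],[0,0,0],0],[[0,0,3.2],[0,0,0],0],[[0,0,0],[0,0,0],0]]}}

```text
time: 37.5
ee_pos: [0.4585, 0.1422, 0.0373]
eef_rot: [0.689, 0.725, -0.002, -0.001]
ft_force: [0.3, 0.9, 0.3]
width: 0.0005
grip_force: 0.0
```

```bash
python3 - <<'E'
from h import *
st()
E
```

```text
t 37.5 p [0.4585 0.1422 0.0373] yaz 3.0 zt [-0.005 -0.002 -1.   ] rho 0.1499 phi -111.6 j1,j7 [-0.37 -0.35] F [0.3 0.9 0.3] w 0.0
```

>>> {"name": "move_arm", "arguments": {"targets": [[[0.8,0,0],[0,0,0],0],[[0.8,0,0],[0,0,0],0],[[0.5,0,0],[0,0,0],0],[[0.5,0,0],[0,0,0],0],[[0.5,0,0],[0,0,0],0],[[0.5,0,0],[0,0,0],0],[[0.5,0,0],[0,0,0],0],[[0.4,0,0],[0,0,0],0],[[0.4,0,0],[0,0,0],0],[[0.4,0,0],[0,0,0],0]]}}

```text
time: 38.75
ee_pos: [0.4581, 0.1951, 0.0395]
eef_rot: [0.69, 0.724, 0.0, -0.0]
ft_force: [-0.0, -2.0, 2.3]
width: 0.0006
grip_force: 1.3
```

>>> {"name": "move_arm", "arguments": {"targets": [[[0.4,0,0],[0,0,0],0],[[0.3,0,0],[0,0,0],0],[[0.3,0,0],[0,0,0],0],[[0,0,0],[0,0,0],0]]}}

```text
time: 39.25
ee_pos: [0.4575, 0.2054, 0.0395]
eef_rot: [0.69, 0.724, 0.0, -0.0]
ft_force: [0.2, -0.1, 0.6]
width: 0.0
grip_force: 0.0
```

>>> {"name": "move_arm", "arguments": {"targets": [[[0.2,0,0],[0,0,0],0],[[0.2,0,0],[0,0,0],0],[[0,0,0],[0,0,0],0]]}}

```text
time: 39.62
ee_pos: [0.4575, 0.206, 0.0394]
eef_rot: [0.691, 0.723, -0.002, 0.001]
ft_force: [-0.6, -11.9, 6.8]
width: 0.0001
grip_force: 6.0
```

The force jumped to 12 N at y = 0.206, which is the expected stop position. One small press to seat it, then I back off and look.

>>> {"name": "move_arm", "arguments": {"targets": [[[0.15,0,0],[0,0,0],0],[[0,0,0],[0,0,0],0]]}}

```text
time: 39.88
ee_pos: [0.4575, 0.2061, 0.0394]
eef_rot: [0.691, 0.723, -0.002, 0.001]
ft_force: [-1.8, -16.1, 9.5]
width: 0.0003
grip_force: 8.6
```

>>> {"name": "move_arm", "arguments": {"targets": [[[-1,0,0],[0,0,0],0],[[-3,0,0],[0,0,0],0],[[-1.5,0,-3],[0,0,0],0],[[0,0,-5],[0,0,0],0],[[0,0,-5],[0,0,0],0],[[-3,-4,-3],[0,0,0],0],[[-3,-4,-3],[0,0,0],0],[[0,-2,0],[0,0,0],0],[[0,0,0],[0,0,0],0]]}}

```text
time: 41.0
ee_pos: [0.3625, 0.0909, 0.23]
eef_rot: [0.69, 0.724, 0.001, 0.0]
ft_force: [-0.1, -0.1, 0.6]
width: 0.0006
grip_force: 0.0
```

```bash
python3 - <<'E'
from h import *
st()
c=cam("top");im=c["image"][130:290,160:345]
a=cv2.convertScaleAbs(cv2.resize(im,None,fx=3,fy=3,interpolation=cv2.INTER_CUBIC),alpha=1.6,beta=15)
d=cam("side");b=cv2.convertScaleAbs(cv2.resize(d["image"][195:295,210:345],(239*1,480*239//239),interpolation=cv2.INTER_CUBIC) if 0 else cv2.resize(d["image"][195:295,245:325],None,fx=3,fy=3,interpolation=cv2.INTER_CUBIC),alpha=1.2)
o=np.zeros((480,a.shape[1]+b.shape[1],3),np.uint8);o[:a.shape[0],:a.shape[1]]=a;o[:b.shape[0],a.shape[1]:]=b
cv2.imwrite("pics/fin.png",o);print(o.shape)
E
```

```text
t 41.0 p [0.3625 0.0909 0.23  ] yaz 2.8 zt [ 0.002  0.001 -1.   ] rho 0.2433 phi -128.4 j1,j7 [-0.35 -0.31] F [-0.1 -0.1  0.6] w 0.001
(480, 795, 3)
```

View pics/fin.png

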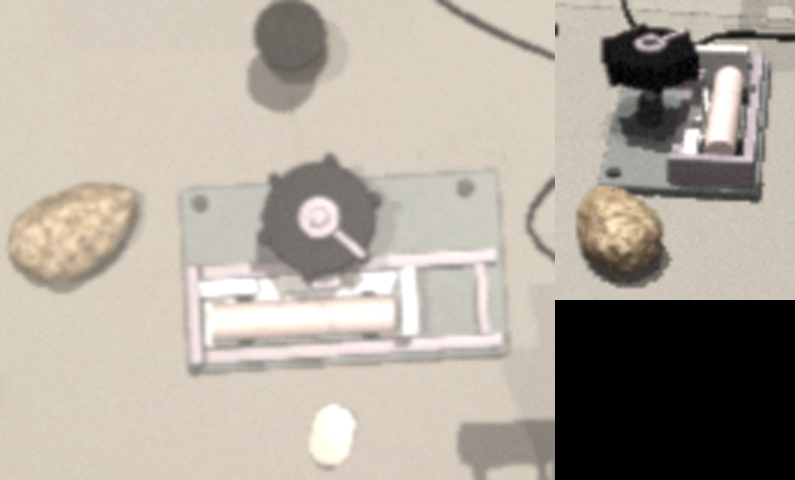

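The carriage's left end meets the stop at u≈200. The nut bar points from (320,215) to (365,255), about 227° and raised, and the cobble, jar and lens have not moved. Handing in.

```bash
python3 -c "
from bench import r
print(r.close_job())"
```

```text
the job is handed in; nothing more can be done
None
```

The job is handed in at about 41 s: I loosened the nut by about 2.1 turns counter-clockwise (it slipped partway, so I measured and made up the loss), then pushed the carriage home against the end stop, with the cobble, jar and lens unmoved in the last picture.

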